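# Set the depth stop of the stoppering stand on the reference jar

## Robot

A 6-joint arm with a two-finger parallel gripper is mounted at the origin on the work surface. World frame = base frame: x ahead of the robot, y to its left, z up, the work surface at z = 0. Lengths are in m, angles in degrees, forces in N, time in s.
With the tool pointing down it reaches from about 0.325 to 0.75 m from the base axis. Payload 7.6 kg.
Tool frame: the origin (TCP) lies midway between the tips of the shut fingers; the grasp point (between the pads) lies ctrl.grip_point_offset behind it (ctrl.grip_point_offset is the distance from the TCP to the grasp point, in m); x points along the fingers, z is the direction in which the jaws open and shut, and the axes are right-handed (so a half turn about x gives the same grasp; the last joint's range is limited). The gripper opens to 85 mm and grips with 20 to 120 N. Pads are 22 mm wide; open, the fingers measure 114 mm over their backs; the gripper's body (76 mm by 85 mm) begins 54 mm behind the grasp point. The pads swing forward as they close: fully open they stand 13 mm farther back than shut.
Start: joints at [-76.106, 2.991, 80.254, -0, 96.75, -4.028], TCP at [0.162, -0.5, 0.231] pointing down, gripper open.
Joint ranges: [-166.34, 166.34], [-52.06, 124.39], [6.96, 135.62], [-60.46, 240.46], [14.63, 156.25], [-167.68, 167.68]. Speed limits (degrees/s): [147.25, 147.25, 172.46, 180, 180, 180].

## Interface

Orientations are given as [roll, pitch, yaw] about the fixed x, y, z axes, in that order (R = Rz(yaw) Ry(pitch) Rx(roll)).
In Python, from station import ctrl, vision, job_done gives the robot as it stands.
- The arm moves only by the tool arm_command, never from a script. Its argument "increments" is a list of rows, each an object with "xyz": the shift along the tool's x, y, z scaled (see below), a list of three; "spin": the turn about the tool's x scaled (see below). A call has 1 to 12 rows; each row is the pose to reach, as a shift and turn from the pose measured when the call began, along the tool's axes at that moment; what a row does not reach only later rows make up. The controller multiplies each number of a shift by 10 cm and each number of a turn by 90 degrees. A row lasts 1/10 s, in which the tool goes at most 50 mm and 8.59 degrees, less where a joint would pass 70% of its speed; a pose out of reach is approached as far as the arm can. A call with a number of a shift or a turn outside -1 to 1 is refused whole. A call with a gripper value outside its range is refused whole. "jaw" is the opening, from 0 (shut) to 1 (fully open), set as the call begins (left out, the last holds). The fingers move at their own pace and stop on an object; "force" is the grip in N (left out, the last holds). Time passes only in rows, so rows that repeat a pose let the fingers close. It gives the time, the measured TCP pose, the force and the opening at its end, in the units of the state.
- ctrl.state(): the state, without advancing time (a new reading comes with each control period).
- vision.grab_frame(name): name is "scene" or "side" or "wrist"; returns (picture, depth): 420x560x3 uint8, red, green, blue; 420x560 float32, m along the optical axis (not along the pixel's ray), 0 where there is no reading.
- vision.camera_params(name): a dict with "vfov" (degrees; the focal length in pixels is half the picture's height over the tangent of half this angle, whatever the lens; pixels are square), "cx", "cy" (the principal point, pixels), "dist_coeffs" ([k1, k2, p1, p2, k3] as OpenCV has them; the pictures are not rectified), "rvec" (rotation vector, rad) and "tvec" (3), from world to camera coordinates, as OpenCV has them. Camera axes: x right, y down, z forward; pixel columns grow to the right and rows downward; lengths in m; the calibration is good to about 2 mm. A picture is of the moment at which its call begins: read the wrist's pose just before it. camera_params takes no time and is no camera call; for the wrist camera it gives the pose at the moment of the call.
- job_done(): hands the job in, once; it reports no verdict.
The state is a dict: "time_s": time; "q": joint angles; "joint_velocities": joint speeds; "joint_efforts": joint torques, N m; "tool_pos": TCP position; "ee_rot": TCP orientation; "wrist_force": force on the tool from outside, world axes, zero at the start; "torque": the same for the moment, N m; "width": finger opening in m.
Only numpy, scipy, OpenCV 4.12 (cv2) and the standard library are available. Lean on these libraries where they do the work, as an engineer would, in place of code of your own. Each camera call takes 0.05 s, during which the arm holds its last target.

## Task

Set the depth stop to the reference jar: bring the red-knobbed stop rod down until its sprung foot bears lightly on the jar's stopper, and do not press hard. Then swing the clamp lever all the way round to lock the rod at that height, let go, and leave the jar and everything else on the table where it stands.

Things in the scene. Friction and masses are not known exactly. Their poses are not given: they have to be found in the camera images.
- stand: Blue painted cast stand fixed to the table, base plate 150 (x) x 200 (y) x 15 mm, from 120 mm on the -y side to 80 mm on the +y side of the origin. Origin on the table straight below the rod's axis, z up; a steel column stands 85 mm to its own -y side (36 mm diameter, 215 mm high). The head that guides the rod: underside 165 mm, top 195 mm above the table, 20 mm to either x side and 40 mm to +y of the rod.
- depth_rod: Square steel stop rod, 14 x 14 mm, sliding upright through the stand's head, red knob on top. Origin on its axis at the underside of the foot when that is not pressed; starts 125 to 145 mm above the table, can go down to 71 mm. It stays where it is left: friction 6 N, weight about 2.5 N, so about 3.5 N on the knob slides it slowly down, 8.5 N up.
- foot_face (a point): Centre of the underside of the rod's rubber foot (20 mm diameter) when not pressed. The foot is sprung in the rod's end: 4 N per mm, 6 mm of travel. A right setting leaves about 2 to 10 N between foot and stopper; more than 18 N at any time is too hard.
- knob_top (a point): Centre of the flat top of the red knob (30 mm diameter, 24 mm high), 162 mm above the rod's origin; push it from above or grip it 12 mm below this point. When the foot meets the stopper this point is 50 to 66 mm above the head's top.
- jar: Clear glass reference jar, loose, 62 mm diameter, upright in a ring nest on the base plate under the rod, its origin (centre of its underside) 15 mm above the table. Mouth 60 mm above its origin. In it a tight black rubber stopper, 28 mm wide, whose flat top lies 68 to 84 mm above the jar's origin, different each time and not measured. It does not give under the allowed force.
- clamp_lever (a joint): Angle of the clamp lever about its upright pivot, rad: 0 to 0.2 at the start (loose), 1.5 at its stop (fully locked); it grows clockwise seen from above. Stiffer from about 0.75 rad on, where its cam meets the rod: up to about 6 N at the post. It stays where it is left.
- lever_post (a point): On the axis of the upright black post (14 mm diameter) at the end of the clamp lever, 90 mm from the pivot axis, 217 mm above the table; the post is free from 190 mm (top of the lever's 12 mm arm) to 235 mm. At joint 0 the lever points from its pivot at 150 degrees, counted counter-clockwise from the stand's own x; at 1.5 rad at 64 degrees.
- lever_pivot (a point): Point on the lever's pivot axis, 217 mm above the table (in the air, 19 mm over the hub), 22 mm to the +y side of the rod's axis in the stand's frame.
- white_mug: White ceramic mug, 76 mm diameter, 85 mm high, origin under its centre. Bystander.
- blue_mug: Blue plastic mug, 76 mm diameter, 80 mm high, origin under its centre. Bystander.
- amber_bottle: Amber bottle, 52 mm diameter, 110 mm high, origin under its centre. Bystander.
- green_bottle: Green glass bottle with yellow cap, 60 mm diameter, 130 mm high, origin under its centre. Bystander.
- reagent_jar: Glass jar with red cap, 60 mm diameter, 70 mm high, origin under its centre. Bystander.
- spare_stopper: Spare black rubber stopper, 28 mm diameter, 26 mm high, loose on a front corner of the stand's base plate, origin under its centre. Bystander.
- screwdriver: Screwdriver lying on the table. Bystander.
Mind the look-alikes: they are no part of the job. Leave any purple or yellow look-alike of the jar alone.

How it is judged:
By the outcome, as a careful person would: the job done as asked, in the order asked, and still so for the second after the job is handed in, with the robot touching nothing.
It also fails if it takes over 51 s, if anything falls off the work surface, if the arm or the gripper's body presses on something with over 40 N, if the wrist force passes 120 N, or if a joint passes its speed limit or range.

## Working session

There is one attempt and no reset: what is moved stays moved. The work goes in short steps, Python scripts to look and compute and a tool call to move; the robot and the scene stay as the last step left them, time stands still between calls to the robot, and variables do not carry over. Pictures are saved under pics/ and viewed, and the job is handed in when it is done.

Besides the shell and the picture viewer there is one more tool, called after "Call:" as name(argument=value, ...), one argument or row to a line, values as JSON. arm_command: Moves the arm, as the interface text tells. Its arguments: {"type":"object","properties":{"increments":{"type":"array"},"jaw":{"type":"number"},"force":{"type":"number"}},"required":["increments"]}

```bash
mkdir -p pics; ls; cat > h.py <<'E'
import numpy as np, cv2
from station import ctrl, vision, job_done
def grab(n):
    p=vision.camera_params(n); img,d=vision.grab_frame(n); return p,img,d
def K(p):
    f=210/np.tan(np.radians(p['vfov'])/2); return np.array([[f,0,p['cx']],[0,f,p['cy']],[0,0,1.]])
def world(p,u,v,z):
    xy=cv2.undistortPoints(np.array([[[u,v]]],float),K(p),np.array(p['dist_coeffs'],float))[0,0]
    R,_=cv2.Rodrigues(np.array(p['rvec'],float)); c=np.array([xy[0]*z,xy[1]*z,z])
    return R.T@(c-np.array(p['tvec']).ravel())
def proj(p,X):
    return cv2.projectPoints(np.array(X,float).reshape(-1,1,3),np.array(p['rvec'],float),np.array(p['tvec'],float),K(p),np.array(p['dist_coeffs'],float))[0][:,0]
def tri(ps,uvs):
    A=[];b=[]
    for p,uv in zip(ps,uvs):
        R,_=cv2.Rodrigues(np.array(p['rvec'],float)); C=-R.T@np.array(p['tvec']).ravel()
        d=world(p,*uv,1.)-C; d/=np.linalg.norm(d); M=np.eye(3)-np.outer(d,d); A.append(M); b.append(M@C)
    X=np.linalg.solve(sum(A),sum(b)); return X
E
python3 - <<'E'
from h import *
import pickle
s=ctrl.state(); print(s, ctrl.grip_point_offset)
D={}
for n in ['scene','side','wrist']:
    p,i,d=grab(n); D[n]=(p,i,d); cv2.imwrite(f'pics/{n}0.png',i[:,:,::-1]); print(n,p)
pickle.dump(D,open('d0.pkl','wb'))
E
```

```text
pics
{'time_s': 0.0, 'q': array([-7.61044785e+01,  3.02759983e+00,  8.03124953e+01, -2.15522213e-03,
        9.67484761e+01, -4.02834569e+00]), 'joint_velocities': array([-0.11396902, -0.00855482,  0.05131955, -0.0243282 ,  0.04152365,
       -0.05021439]), 'joint_efforts': array([ 5.07494988e-04, -3.81675124e+01, -3.60180652e+01,  1.94793962e-06,
        6.24398657e-03,  1.08829195e-05]), 'tool_pos': array([ 0.16150775, -0.49923237,  0.23047356]), 'ee_rot': array([177.35616762,  89.91140291, 105.27978319]), 'wrist_force': array([-0.40462742,  0.67095523,  0.85349066]), 'torque': array([-0.03586672, -0.03673708, -0.02647351]), 'width': 0.08566504024146014} 0.0187
scene {'vfov': 54.85662443999844, 'cx': 277.627470181154, 'cy': 211.84586692044067, 'dist_coeffs': array([-0.09528134,  0.        ,  0.        ,  0.        ,  0.        ]), 'rvec': array([ 1.18067884,  2.28289922, -1.05152714]), 'tvec': array([ 0.28514617, -0.11847111,  1.48958543])}
side {'vfov': 51.4919404639903, 'cx': 270.8682824007105, 'cy': 208.57752311034207, 'dist_coeffs': array([0.00267499, 0.        , 0.        , 0.        , 0.        ]), 'rvec': array([ 0.1568704 , -2.70197822,  1.44890657]), 'tvec': array([0.50586182, 0.19083357, 1.15771816])}
wrist {'vfov': 65.12916193202285, 'cx': 280.853062547072, 'cy': 213.70916912242578, 'dist_coeffs': array([-0.0594899,  0.       ,  0.       ,  0.       ,  0.       ]), 'rvec': array([-2.35407875,  1.71154924,  0.23907123]), 'tvec': array([-0.52401773, -0.03499486,  0.37846571])}
```

View pics/scene0.png

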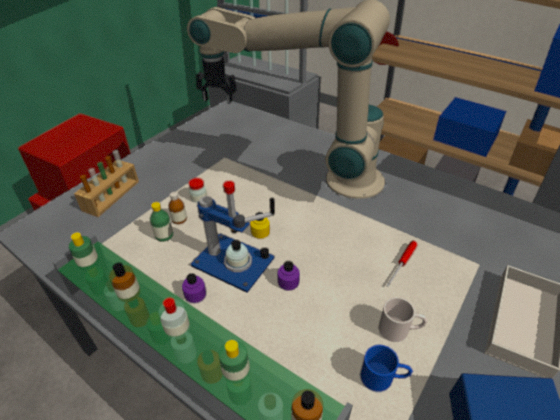

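View pics/side0.png

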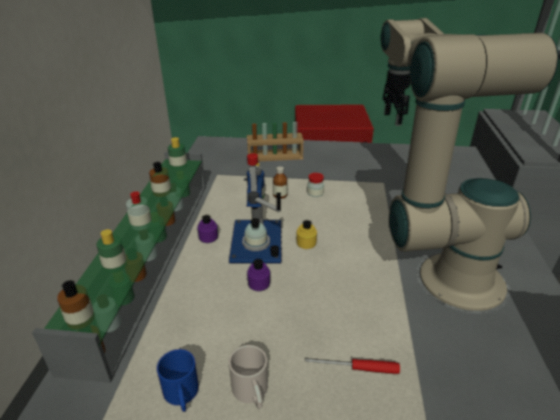

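View pics/wrist0.png

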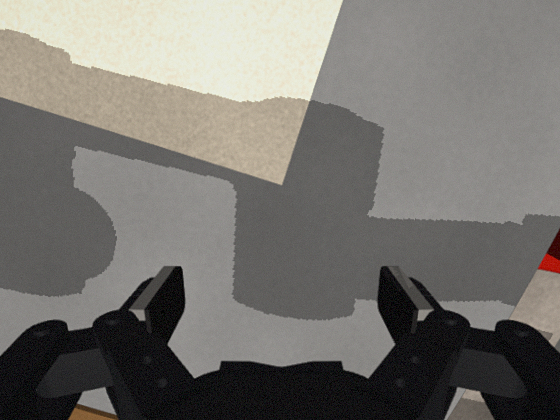

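```bash
python3 - <<'E'
from h import *
import pickle
D=pickle.load(open('d0.pkl','rb'))
a=D['scene'][1][165:295,170:310]; b=D['side'][1][140:290,190:340]
cv2.imwrite('pics/ca.png',cv2.resize(a,None,fx=5,fy=5,interpolation=2)[:600,:,::-1])
cv2.imwrite('pics/cb.png',cv2.resize(b,None,fx=4,fy=4,interpolation=2)[:,:,::-1])
cv2.imwrite('pics/ca2.png',cv2.resize(a,None,fx=4.5,fy=4.5,interpolation=2)[:,:,::-1])
E
```

```text
(no output)
```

View pics/ca.png

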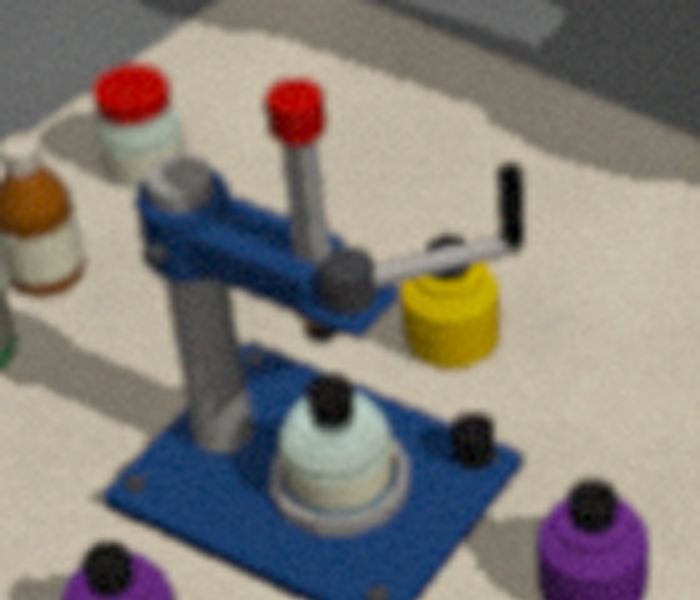

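View pics/cb.png

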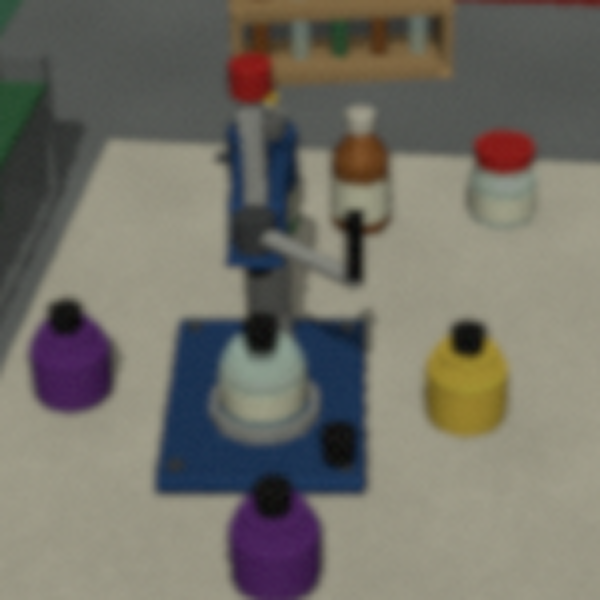

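```bash
cat >> h.py <<'E'
def sa(x,y): return ((x+.5)/5-.5+170,(y+.5)/5-.5+165)
def sb(x,y): return ((x+.5)/4-.5+190,(y+.5)/4-.5+140)
E
python3 - <<'E'
from h import *
import pickle
np.set_printoptions(precision=4,suppress=True)
D=pickle.load(open('d0.pkl','rb'))
P=[D['scene'][0],D['side'][0]]
pts={'knobtop':((297,92),(250,62)),'posttop':((511,169),(355,215)),'postbot':((513,243),(354,278)),'TR':((522,458),(365,490)),'TL':((255,345),(366,320)),'BL':((107,495),(182,320)),'stopper':((331,385),(262,322)),'hubtop':((347,262),(250,218)),'hubmid':((346,283),(252,230)),'colTop':((180,180),(272,118))}
for k,(a,b) in pts.items():
    X=tri(P,[sa(*a),sb(*b)]); 
    print(k,X, proj(P[0],X)-sa(*a),proj(P[1],X)-sb(*b))
for n in('scene','side'):
    p,i,d=D[n]; 
    for k,(a,b) in pts.items():
        u,v=sa(*a) if n=='scene' else sb(*b)
        z=d[int(round(v)),int(round(u))]; print(n,k,world(p,u,v,z))
E
```

```text
knobtop [ 0.5648 -0.0846  0.3005] [[-0.0241 -0.1234]] [[-0.0484  0.1093]]
posttop [ 0.4889 -0.0125  0.2337] [[0.001  0.0048]] [[ 0.0022 -0.0046]]
postbot [ 0.4902 -0.0122  0.1852] [[-0.083 -0.372]] [[-0.1791  0.3515]]
TR [ 0.4832 -0.0163  0.0061] [[0.0473 0.1774]] [[ 0.0951 -0.1698]]
TL [ 0.504  -0.21    0.0124] [[-0.1409 -0.623 ]] [[-0.2942  0.562 ]]
BL [ 0.6493 -0.1963  0.0124] [[-0.097  -0.4084]] [[-0.1885  0.3372]]
stopper [ 0.5642 -0.0863  0.0949] [[0.0187 0.0777]] [[ 0.037  -0.0689]]
hubtop [ 0.5646 -0.0632  0.1972] [[0.1233 0.5444]] [[ 0.2412 -0.4843]]
hubmid [ 0.565  -0.0654  0.1842] [[-0.0449 -0.1998]] [[-0.0901  0.1771]]
colTop [ 0.5685 -0.1778  0.2067] [[-0.1994 -0.987 ]] [[-0.4028  0.8566]]
scene knobtop [ 0.5682 -0.0811  0.3037]
scene posttop [ 0.491  -0.0109  0.2359]
scene postbot [ 0.4946 -0.0085  0.1889]
scene TR [ 0.4788 -0.0199  0.0007]
scene TL [ 0.5111 -0.2019  0.0198]
scene BL [ 0.6521 -0.1924  0.0157]
scene stopper [ 0.5642 -0.0864  0.0952]
scene hubtop [ 0.5639 -0.064   0.1982]
scene hubmid [ 0.5742 -0.0564  0.1952]
scene colTop [ 0.5774 -0.1672  0.2143]
side knobtop [ 0.5653 -0.0885  0.2988]
side posttop [ 0.4888 -0.0117  0.2342]
side postbot [ 0.4889 -0.0042  0.1917]
side TR [ 0.4842 -0.0232 -0.0005]
side TL [ 0.505  -0.2282  0.0018]
side BL [ 0.6478 -0.1929  0.0161]
side stopper [ 0.5641 -0.0851  0.0955]
side hubtop [ 0.5649 -0.061   0.197 ]
side hubmid [ 0.5617 -0.0491  0.1952]
side colTop [ 0.5652 -0.1656  0.2163]
```

```bash
cat >> h.py <<'E'
from scipy.spatial.transform import Rotation as Ro
np.set_printoptions(precision=4,suppress=True)
def st():
    s=ctrl.state(); print('t',round(s['time_s'],2),'pos',s['tool_pos'],'F',s['wrist_force'],'w',round(s['width'],4),'q',s['q'].round(1)); return s
def inc(targets,s=None):
    s=s or ctrl.state(); R=Ro.from_euler('xyz',s['ee_rot'],degrees=True).as_matrix()
    for t in targets: print(t,'->',(R.T@(np.array(t)-s['tool_pos'])*10).round(4))
    return R
E
python3 - <<'E'
from h import *
s=st(); R=inc([(0.1615,-0.499,0.33),(.3,-.36,.37),(.45,-.2,.37),(.565,-.0855,.37)]);print(R)
E
```

```text
t 0.15 pos [ 0.1615 -0.4993  0.2307] F [ 0.6068 -0.218   0.303 ] w 0.0853 q [-76.1   3.   80.3  -0.   96.7  -4. ]
(0.1615, -0.499, 0.33) -> [-0.9934  0.0007 -0.0041]
(0.3, -0.36, 0.37) -> [-1.3922  1.7463 -0.9009]
(0.45, -0.2, 0.37) -> [-1.3909  3.6659 -1.9615]
(0.565, -0.0855, 0.37) -> [-1.3899  5.1125 -2.697 ]
[[-0.0003  0.9515  0.3078]
 [ 0.0011  0.3078 -0.9515]
 [-1.      0.     -0.0012]]
```

Call:
arm_command(
  increments=[
    {"xyz":[-0.5,0.2,-0.1]},
    {"xyz":[-0.9,0.6,-0.3]},
    {"xyz":[-0.95,1,-0.53]},
    {"xyz":[-0.95,1,-0.53]},
  ],
  jaw=0,
)

```text
validation failed for argument at $.in...
```

Call:
arm_command(
  increments=[
    {"xyz":[-0.2,0.5,-0.26]},
    {"xyz":[-0.4,1,-0.53]},
    {"xyz":[-0.4,1,-0.53]},
  ],
)

```text
validation failed for argument at $.in...
```

Call:
arm_command(
  increments=[
    {"xyz":[0,0.5,-0.26]},
    {"xyz":[0,1,-0.53]},
    {"xyz":[0,1,-0.53]},
  ],
)

```text
validation failed for argument at $.in...
```

```bash
python3 - <<'E'
from h import *
s=st(); R=inc([(.565,-.0855,.37)]);print(R)
E
```

```text
t 0.15 pos [ 0.1615 -0.4993  0.2307] F [ 0.6068 -0.218   0.303 ] w 0.0853 q [-76.1   3.   80.3  -0.   96.7  -4. ]
(0.565, -0.0855, 0.37) -> [-1.3899  5.1125 -2.697 ]
[[-0.0003  0.9515  0.3078]
 [ 0.0011  0.3078 -0.9515]
 [-1.      0.     -0.0012]]
```

Probably "spin" is required in every row.

Call:
arm_command(
  increments=[
    {"xyz":[-0.5,0.2,-0.1],"spin":0},
    {"xyz":[-0.9,0.6,-0.3],"spin":0},
    {"xyz":[-0.95,1,-0.53],"spin":0},
    {"xyz":[-0.95,1,-0.53],"spin":0},
  ],
  jaw=0,
)

```text
time_s: 0.55
tool_pos: [0.2429, -0.4162, 0.3287]
ee_rot: [26.9, 89.8, -44.9]
wrist_force: [-1.0, 0.1, 0.4]
width: 0.0283
```

Call:
arm_command(
  increments=[
    {"xyz":[-0.2,0.5,-0.26],"spin":0},
    {"xyz":[-0.4,1,-0.53],"spin":0},
    {"xyz":[-0.4,1,-0.53],"spin":0},
  ],
)

```text
time_s: 0.85
tool_pos: [0.3229, -0.3328, 0.3698]
ee_rot: [30.4, 89.7, -41.3]
wrist_force: [-0.1, -0.9, 1.0]
width: 0.0
```

Call:
arm_command(
  increments=[
    {"xyz":[0,0.5,-0.26],"spin":0},
    {"xyz":[0,1,-0.53],"spin":0},
    {"xyz":[0,1,-0.53],"spin":0},
  ],
)

```text
time_s: 1.15
tool_pos: [0.4031, -0.2485, 0.369]
ee_rot: [39.3, 89.8, -32.2]
wrist_force: [-0.2, 0.2, 0.2]
width: -0.0004
```

```bash
python3 - <<'E'
from h import *
s=st(); R=inc([(.565,-.0855,.37)]);print(R)
p,i,d=grab('wrist'); cv2.imwrite('pics/w1.png',i[:,:,::-1])
import pickle; pickle.dump((p,i,d),open('w1.pkl','wb'))
E
```

```text
t 1.15 pos [ 0.4031 -0.2485  0.369 ] F [-0.2175  0.2464  0.2022] w -0.0004 q [-36.1  -4.6  72.1   0.  112.2  35.4]
(0.565, -0.0855, 0.37) -> [-0.0079  2.0516 -1.0339]
[[ 0.0032  0.9485  0.3167]
 [-0.002   0.3167 -0.9485]
 [-1.      0.0024  0.0029]]
```

View pics/w1.png

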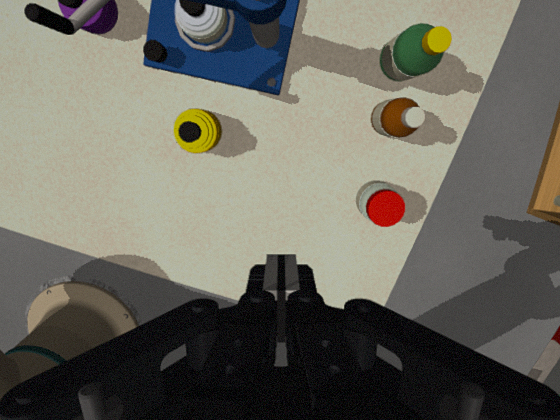

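Call:
arm_command(
  increments=[
    {"xyz":[0,0.5,-0.2],"spin":0},
    {"xyz":[0,0.8,-0.4],"spin":0},
    {"xyz":[0,0.8,-0.4],"spin":0},
    {"xyz":[0,0.8,-0.4],"spin":0},
  ],
)

```text
time_s: 1.6
tool_pos: [0.4667, -0.1851, 0.3681]
ee_rot: [28.4, 89.9, -43.0]
wrist_force: [-1.1, 0.2, 0.4]
width: 0.0001
```

```bash
python3 - <<'E'
from h import *
s=st(); R=inc([(.565,-.0855,.33)])
p,i,d=grab('wrist'); cv2.imwrite('pics/w2.png',i[:,:,::-1])
import pickle; pickle.dump((p,i,d),open('w2.pkl','wb'))
E
```

```text
t 1.6 pos [ 0.4667 -0.1851  0.3681] F [-1.1461  0.152   0.3735] w 0.0001 q [-25.8   0.1  67.7  -0.  112.1  45.6]
(0.565, -0.0855, 0.33) -> [ 0.3814  1.249  -0.6321]
```

View pics/w2.png

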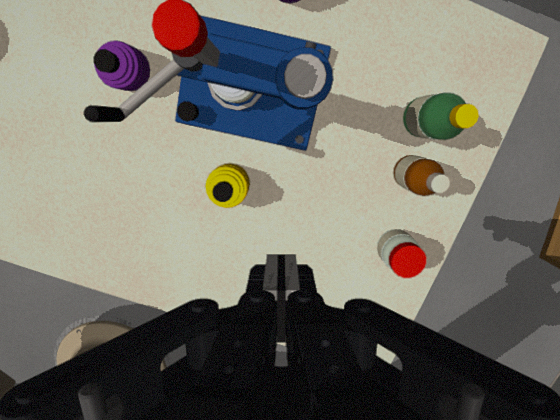

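```bash
python3 - <<'E'
from h import *
import pickle
p,i,d=pickle.load(open('w2.pkl','rb'))
cv2.imwrite('pics/w2c.png',cv2.resize(i[0:140,60:250],None,fx=4,fy=4,interpolation=2)[:,:,::-1])
for u,v in [(180,26),(92,114),(305,73)]: print(u,v,world(p,u,v,np.median(d[v-2:v+3,u-2:u+3])))
E
```

```text
180 26 [ 0.5656 -0.0892  0.2997]
92 114 [ 0.49   -0.0134  0.2347]
305 73 [ 0.5766 -0.1695  0.2148]
```

View pics/w2c.png

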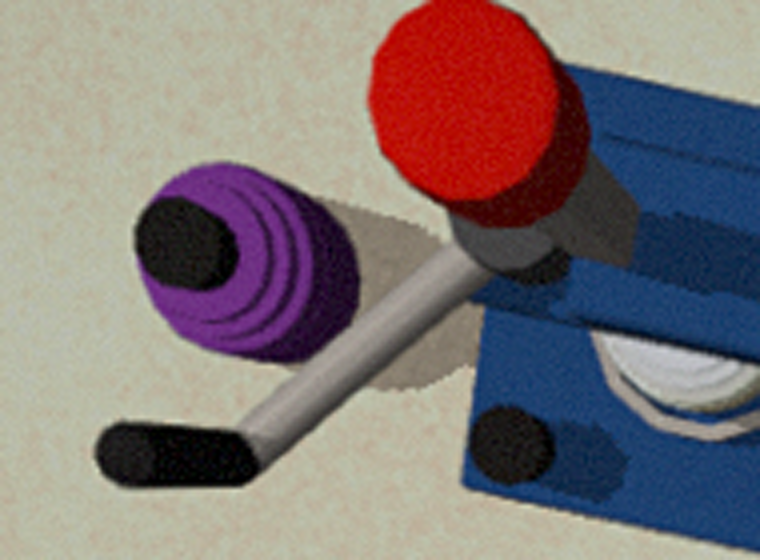

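```bash
python3 - <<'E'
from h import *
import pickle
p,i,d=pickle.load(open('w2.pkl','rb')); D=pickle.load(open('d0.pkl','rb'))
P=[D['scene'][0],D['side'][0],p]
print(world(p,175.4,24.6,d[25,175]),d[25,175])
X=tri(P,[sa(297,92),sb(250,62),(175.4,24.6)]);print('knob',X,[ (proj(q,X)) for q in P])
X=tri(P,[sa(511,169),sb(355,215),(91.6,113.2)]);print('post',X)
inc([(.565,-.086,.32),(.565,-.086,.34)])
E
```

```text
[ 0.5656 -0.0863  0.2993] 0.18795626
knob [ 0.5649 -0.0858  0.2998] [array([[228.6034, 182.9548]]), array([[252.1064, 155.2555]]), array([[174.0832,  25.286 ]])]
post [ 0.4895 -0.0123  0.2338]
(0.565, -0.086, 0.32) -> [ 0.4847  1.2519 -0.6339]
(0.565, -0.086, 0.34) -> [ 0.2847  1.2522 -0.6335]
```

Knob top (0.565, −0.086, 0.300), post (0.4895, −0.0125); both agree with the stated sizes. Move over the knob while spinning CCW.

Call:
arm_command(
  increments=[
    {"xyz":[0,0.4,-0.2],"spin":0},
    {"xyz":[0,0.8,-0.4],"spin":0},
    {"xyz":[0,1,-0.5],"spin":0},
    {"xyz":[0,1,-0.5],"spin":-0.1},
    {"xyz":[0,1,-0.5],"spin":-0.2},
    {"xyz":[0,1,-0.5],"spin":-0.2},
  ],
)

```text
time_s: 2.25
tool_pos: [0.5448, -0.1081, 0.3684]
ee_rot: [5.3, 89.9, -48.2]
wrist_force: [-0.2, 0.6, 0.4]
width: 0.0001
```

```bash
python3 - <<'E'
from h import *
st();inc([(.565,-.086,.32),(.565,-.086,.305)])
E
```

```text
t 2.25 pos [ 0.5448 -0.1081  0.3684] F [-0.1946  0.6239  0.4486] w 0.0001 q [-15.    8.9  58.3  -0.1 112.6  38.5]
(0.565, -0.086, 0.32) -> [ 0.4838  0.2935 -0.0586]
(0.565, -0.086, 0.305) -> [ 0.6338  0.2934 -0.059 ]
```

Call:
arm_command(
  increments=[
    {"xyz":[0.2,0.29,-0.06],"spin":-0.1},
    {"xyz":[0.4,0.29,-0.06],"spin":-0.2},
    {"xyz":[0.52,0.29,-0.06],"spin":-0.3},
    {"xyz":[0.58,0.29,-0.06],"spin":-0.4},
    {"xyz":[0.58,0.29,-0.06],"spin":-0.5},
    {"xyz":[0.58,0.29,-0.06],"spin":-0.5},
    {"xyz":[0.58,0.29,-0.06],"spin":-0.5},
  ],
)

```text
time_s: 2.95
tool_pos: [0.5643, -0.0874, 0.3105]
ee_rot: [-41.3, 89.8, -50.1]
wrist_force: [-0.7, 0.7, 0.5]
width: 0.0005
```

```bash
python3 - <<'E'
from h import *
for _ in range(3): st()
inc([(.565,-.086,.30),(.565,-.086,.29)])
E
```

```text
t 2.95 pos [ 0.5643 -0.0874  0.3105] F [-0.6942  0.6596  0.4948] w 0.0005 q [-12.5  10.3  63.4  -0.1 106.2  -3.7]
t 2.95 pos [ 0.5643 -0.0874  0.3105] F [-0.6942  0.6596  0.4948] w 0.0005 q [-12.5  10.3  63.4  -0.1 106.2  -3.7]
t 2.95 pos [ 0.5643 -0.0874  0.3105] F [-0.6942  0.6596  0.4948] w 0.0005 q [-12.5  10.3  63.4  -0.1 106.2  -3.7]
(0.565, -0.086, 0.3) -> [0.1048 0.0149 0.0049]
(0.565, -0.086, 0.29) -> [0.2048 0.0151 0.0047]
```

Call:
arm_command(
  increments=[
    {"xyz":[0.04,0.015,0.005],"spin":0},
    {"xyz":[0.08,0.015,0.005],"spin":0},
    {"xyz":[0.1,0.015,0.005],"spin":0},
    {"xyz":[0.12,0.015,0.005],"spin":0},
    {"xyz":[0.14,0.015,0.005],"spin":0},
    {"xyz":[0.14,0.015,0.005],"spin":0},
    {"xyz":[0.14,0.015,0.005],"spin":0},
  ],
)

```text
time_s: 3.65
tool_pos: [0.565, -0.0861, 0.2966]
ee_rot: [-41.0, 89.8, -49.8]
wrist_force: [-1.7, -1.8, 3.6]
width: -0.0003
```

Call:
arm_command(
  increments=[
    {"xyz":[0.02,0,0],"spin":0},
    {"xyz":[0.04,0,0],"spin":0},
    {"xyz":[0.06,0,0],"spin":0},
    {"xyz":[0.08,0,0],"spin":0},
  ],
)

```text
time_s: 4.05
tool_pos: [0.565, -0.0861, 0.2884]
ee_rot: [-40.4, 89.8, -49.2]
wrist_force: [-2.5, -1.6, 4.1]
width: -0.0003
```

Call:
arm_command(
  increments=[
    {"xyz":[0,0,0],"spin":0},
  ],
)

```text
time_s: 4.15
tool_pos: [0.565, -0.0861, 0.2879]
ee_rot: [-44.9, 89.8, -53.7]
wrist_force: [-2.4, -1.5, 3.4]
width: -0.0002
```

Call:
arm_command(
  increments=[
    {"xyz":[0.03,0,0],"spin":0},
    {"xyz":[0.06,0,0],"spin":0},
    {"xyz":[0.09,0,0],"spin":0},
    {"xyz":[0.12,0,0],"spin":0},
    {"xyz":[0.15,0,0],"spin":0},
    {"xyz":[0.18,0,0],"spin":0},
    {"xyz":[0.21,0,0],"spin":0},
    {"xyz":[0.23,0,0],"spin":0},
    {"xyz":[0.24,0,0],"spin":0},
  ],
)

```text
time_s: 5.05
tool_pos: [0.565, -0.0861, 0.2635]
ee_rot: [-49.5, 89.9, -58.3]
wrist_force: [-1.8, -0.5, 3.7]
width: 0.0001
```

Call:
arm_command(
  increments=[
    {"xyz":[0.01,0,0],"spin":0},
  ],
)

```text
time_s: 5.15
tool_pos: [0.565, -0.0861, 0.2625]
ee_rot: [-48.7, 89.9, -57.6]
wrist_force: [-1.5, -1.4, 3.1]
width: 0.0001
```

Call:
arm_command(
  increments=[
    {"xyz":[0.01,0,0],"spin":0},
  ],
)

```text
time_s: 5.25
tool_pos: [0.565, -0.0861, 0.2615]
ee_rot: [-48.1, 89.9, -56.9]
wrist_force: [-2.5, -0.1, 3.3]
width: 0.0001
```

```bash
python3 - <<'E'
from h import *
import pickle
st()
for n in ['scene','side']:
    p,i,d=grab(n); pickle.dump((p,i,d),open(n+'3.pkl','wb'))
    c=i[180:270,210:270] if n=='scene' else i[170:240,235:285]
    cv2.imwrite(f'pics/{n}3.png',cv2.resize(c,None,fx=6,fy=6,interpolation=2)[:,:,::-1])
st()
E
```

```text
t 5.25 pos [ 0.565  -0.0861  0.2615] F [-2.4512 -0.1362  3.2902] w 0.0001 q [-12.3  10.2  69.   -0.1 100.6  -3.5]
t 5.35 pos [ 0.565  -0.086   0.2612] F [-1.4163 -0.8279  2.4049] w 0.0 q [-12.3  10.2  69.1  -0.1 100.6  -3.5]
```

View pics/scene3.png

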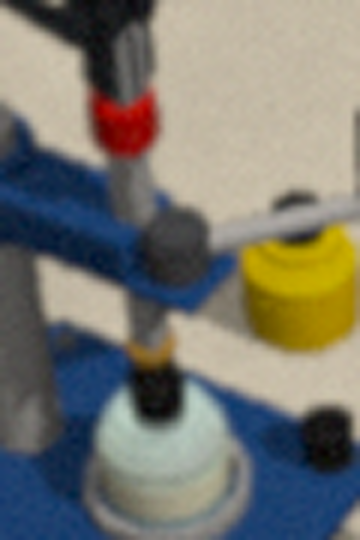

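View pics/side3.png

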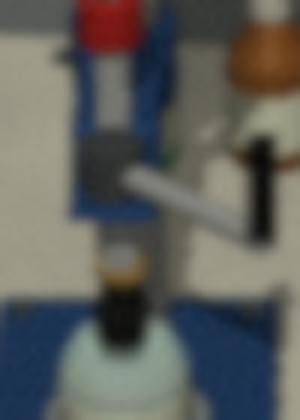

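Call:
arm_command(
  increments=[
    {"xyz":[0.01,0,0],"spin":0},
  ],
)

```text
time_s: 5.45
tool_pos: [0.5651, -0.0861, 0.2604]
ee_rot: [-49.0, 89.9, -57.8]
wrist_force: [-2.0, -0.6, 3.1]
width: -0.0
```

Call:
arm_command(
  increments=[
    {"xyz":[0.01,0,0],"spin":0},
  ],
)

```text
time_s: 5.55
tool_pos: [0.5651, -0.0861, 0.2593]
ee_rot: [-47.9, 89.9, -56.7]
wrist_force: [-1.4, -0.7, 3.9]
width: -0.0002
```

Call:
arm_command(
  increments=[
    {"xyz":[0.01,0,0],"spin":0},
  ],
)

```text
time_s: 5.65
tool_pos: [0.5651, -0.0861, 0.2584]
ee_rot: [-46.8, 89.9, -55.6]
wrist_force: [-2.1, -0.5, 3.9]
width: -0.0002
```

Call:
arm_command(
  increments=[
    {"xyz":[0.01,0,0],"spin":0},
  ],
)

```text
time_s: 5.75
tool_pos: [0.5651, -0.0861, 0.2573]
ee_rot: [-47.2, 89.9, -56.0]
wrist_force: [-0.9, 0.8, 3.7]
width: -0.0001
```

Call:
arm_command(
  increments=[
    {"xyz":[0.006,0,0],"spin":0},
  ],
)

```text
time_s: 5.85
tool_pos: [0.5651, -0.0861, 0.2565]
ee_rot: [-47.6, 89.9, -56.4]
wrist_force: [-1.9, -0.3, 3.9]
width: -0.0
```

Call:
arm_command(
  increments=[
    {"xyz":[0.008,0,0],"spin":0},
  ],
)

```text
time_s: 5.95
tool_pos: [0.5651, -0.0861, 0.2557]
ee_rot: [-46.4, 89.9, -55.2]
wrist_force: [-1.7, -0.2, 3.4]
width: 0.0004
```

Call:
arm_command(
  increments=[
    {"xyz":[0.008,0,0],"spin":0},
  ],
)

```text
time_s: 6.05
tool_pos: [0.5651, -0.0861, 0.2551]
ee_rot: [-42.2, 89.8, -51.0]
wrist_force: [-2.7, 0.2, 5.8]
width: -0.0
```

Call:
arm_command(
  increments=[
    {"xyz":[0,0,0],"spin":0},
    {"xyz":[0,0,0],"spin":0},
  ],
)

```text
time_s: 6.25
tool_pos: [0.5651, -0.086, 0.2551]
ee_rot: [-43.1, 89.8, -51.9]
wrist_force: [-1.7, -0.2, 4.1]
width: 0.0001
```

Call:
arm_command(
  increments=[
    {"xyz":[0.005,0,0],"spin":0},
    {"xyz":[0.005,0,0],"spin":0},
  ],
)

```text
time_s: 6.45
tool_pos: [0.5651, -0.0861, 0.255]
ee_rot: [-37.0, 89.8, -45.8]
wrist_force: [-2.4, -0.2, 4.9]
width: 0.0001
```

Call:
arm_command(
  increments=[
    {"xyz":[0.01,0,0],"spin":0},
    {"xyz":[0.01,0,0],"spin":0},
  ],
)

```text
time_s: 6.65
tool_pos: [0.5651, -0.0861, 0.2547]
ee_rot: [-30.6, 89.8, -39.4]
wrist_force: [-2.4, -1.1, 6.7]
width: 0.0
```

Call:
arm_command(
  increments=[
    {"xyz":[0.01,0,0],"spin":0},
    {"xyz":[0.01,0,0],"spin":0},
  ],
)

```text
time_s: 6.85
tool_pos: [0.5651, -0.0861, 0.2546]
ee_rot: [-25.5, 89.7, -34.3]
wrist_force: [-4.0, -0.5, 7.8]
width: -0.0005
```

Call:
arm_command(
  increments=[
    {"xyz":[0.014,0,0],"spin":0},
    {"xyz":[0.014,0,0],"spin":0},
    {"xyz":[0.014,0,0],"spin":0},
  ],
)

```text
time_s: 7.15
tool_pos: [0.5651, -0.0861, 0.2543]
ee_rot: [-21.6, 89.7, -30.4]
wrist_force: [-3.0, 0.6, 8.1]
width: -0.0004
```

```bash
python3 - <<'E'
from h import *
for _ in range(4):
    st(); vision.grab_frame('wrist')
E
```

```text
t 7.15 pos [ 0.5651 -0.0861  0.2543] F [-3.0083  0.5972  8.0954] w -0.0004 q [-12.3  10.1  70.   -0.1  99.6  -3.5]
t 7.2 pos [ 0.5651 -0.0861  0.2543] F [-4.4235 -0.5465  7.889 ] w -0.0001 q [-12.3  10.1  70.   -0.1  99.6  -3.5]
t 7.25 pos [ 0.5651 -0.0861  0.2543] F [-3.3864  0.3415  7.796 ] w -0.0002 q [-12.3  10.1  70.   -0.1  99.6  -3.5]
t 7.3 pos [ 0.5651 -0.0861  0.2543] F [-4.3536 -0.6206  9.0837] w 0.0 q [-12.3  10.1  70.   -0.1  99.6  -3.5]
```

Call:
arm_command(
  increments=[
    {"xyz":[-0.1,0,0],"spin":0},
    {"xyz":[-0.4,0,0],"spin":0},
    {"xyz":[-0.6,0,0],"spin":-0.1},
    {"xyz":[-0.6,0,0],"spin":-0.1},
  ],
)

```text
time_s: 7.75
tool_pos: [0.5657, -0.0859, 0.3178]
ee_rot: [-20.4, 89.3, -20.0]
wrist_force: [0.0, -0.3, 0.2]
width: 0.0004
```

```bash
python3 - <<'E'
from h import *
import pickle
s=st(); 
piv=np.array([.5626,-.0640]); post=np.array([.4895,-.0123]); v=post-piv; print(np.hypot(*v),np.degrees(np.arctan2(v[1],v[0])))
R=inc([(.4895,-.0123,.31),(.4895,-.0123,.21)]); print(R, 'zang',np.degrees(np.arctan2(R[1,2],R[0,2])))
p,i,d=grab('side'); pickle.dump((p,i,d),open('s4.pkl','wb'))
cv2.imwrite('pics/s4.png',cv2.resize(i[140:240,230:290],None,fx=6,fy=6,interpolation=2)[:,:,::-1])
E
```

```text
t 7.75 pos [ 0.5657 -0.0859  0.3178] F [ 0.028  -0.2784  0.1987] w 0.0004 q [-12.3  10.2  62.7  -0.1 106.4 -12.7]
0.08953490939292896 144.73012706930373
(0.4895, -0.0123, 0.31) -> [ 0.0665  0.7412 -0.7583]
(0.4895, -0.0123, 0.21) -> [ 1.0664  0.7452 -0.7691]
[[ 0.0108 -0.0063  0.9999]
 [-0.0039  1.      0.0063]
 [-0.9999 -0.004   0.0108]] zang 0.36072787345058344
```

View pics/s4.png

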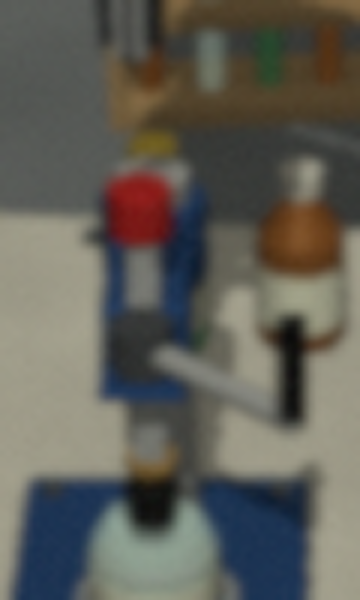

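Call:
arm_command(
  increments=[
    {"xyz":[0,0.3,-0.3],"spin":-0.09},
    {"xyz":[0,0.6,-0.6],"spin":-0.18},
    {"xyz":[0,0.74,-0.76],"spin":-0.27},
    {"xyz":[0,0.74,-0.76],"spin":-0.36},
    {"xyz":[0,0.74,-0.76],"spin":-0.45},
    {"xyz":[0,0.74,-0.76],"spin":-0.54},
    {"xyz":[0,0.74,-0.76],"spin":-0.61},
    {"xyz":[0,0.74,-0.76],"spin":-0.61},
    {"xyz":[0,0.74,-0.76],"spin":-0.61},
  ],
  jaw=0.5,
)

```text
time_s: 8.7
tool_pos: [0.489, -0.012, 0.3134]
ee_rot: [-82.5, 89.6, -27.7]
wrist_force: [0.3, -0.1, 0.1]
width: 0.0428
```

```bash
python3 - <<'E'
from h import *
s=st(); 
R=inc([(.4895,-.0123,.26),(.4895,-.0123,.203)]); print(R, 'zang',np.degrees(np.arctan2(R[1,2],R[0,2])))
p,i,d=grab('wrist'); cv2.imwrite('pics/w5.png',i[:,:,::-1])
E
```

```text
t 8.7 pos [ 0.489  -0.012   0.3134] F [ 0.3014 -0.1399  0.0632] w 0.0428 q [ -5.7  -3.3  77.2  -0.1 105.7 -60.5]
(0.4895, -0.0123, 0.26) -> [ 0.5343 -0.0023  0.    ]
(0.4895, -0.0123, 0.203) -> [ 1.1043  0.0014 -0.0005]
[[ 0.0058 -0.8171  0.5765]
 [-0.0031  0.5765  0.8171]
 [-1.     -0.0065  0.0009]] zang 54.79754425788731
```

View pics/w5.png

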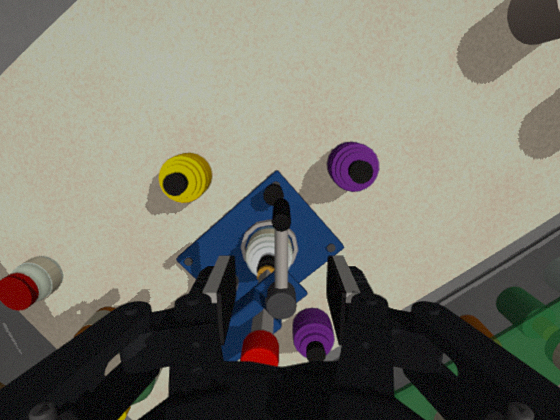

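```bash
python3 - <<'E'
from h import *
p=vision.camera_params('wrist'); print(proj(p,[(.4895,-.0123,.235),(.4895,-.0123,.19),(.489,-.012,.3134)]))
E
```

```text
[[279.9232 222.6069]
 [279.9709 206.1658]
 [279.6883 271.7659]]
```

Call:
arm_command(
  increments=[
    {"xyz":[0.3,0,0],"spin":0},
    {"xyz":[0.55,0,0],"spin":0},
    {"xyz":[0.55,0,0],"spin":0},
  ],
)

```text
time_s: 9.05
tool_pos: [0.488, -0.0121, 0.2547]
ee_rot: [-169.0, 89.9, -114.3]
wrist_force: [0.1, -0.3, -0.3]
width: 0.0427
```

```bash
python3 - <<'E'
from h import *
s=st(); 
R=inc([(.4895,-.0123,.203)])
p,i,d=grab('wrist'); cv2.imwrite('pics/w6.png',i[:,:,::-1])
E
```

```text
t 9.05 pos [ 0.488  -0.0121  0.2547] F [ 0.1058 -0.294  -0.3279] w 0.0427 q [ -5.7  -3.2  83.8  -0.1  99.5 -60.4]
(0.4895, -0.0123, 0.203) -> [ 0.5167 -0.0137  0.0083]
```

View pics/w6.png

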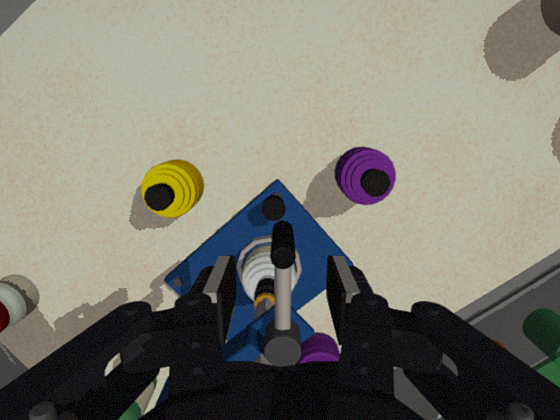

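Call:
arm_command(
  increments=[
    {"xyz":[0.25,-0.01,0.01],"spin":0},
    {"xyz":[0.45,-0.01,0.01],"spin":0},
    {"xyz":[0.5,-0.01,0.01],"spin":0},
    {"xyz":[0.5,-0.01,0.01],"spin":0},
  ],
)

```text
time_s: 9.5
tool_pos: [0.4904, -0.012, 0.2082]
ee_rot: [-95.7, 89.8, -41.0]
wrist_force: [-0.2, 0.6, 0.1]
width: 0.0426
```

Call:
arm_command(
  increments=[
    {"xyz":[0,0,0],"spin":0},
    {"xyz":[0,0,0],"spin":0},
  ],
  jaw=0.25,
)

```text
time_s: 9.7
tool_pos: [0.4911, -0.0121, 0.21]
ee_rot: [-81.4, 89.6, -26.8]
wrist_force: [1.0, 0.1, 0.7]
width: 0.0214
```

```bash
cat > arc.py <<'E'
from h import *
piv=np.array([.5626,-.0640])
def arc(phis,lead,z=.205,r=.09):
    s=st(); R0=Ro.from_euler('xyz',s['ee_rot'],degrees=True).as_matrix()
    za=np.degrees(np.arctan2(R0[1,2],R0[0,2])); print('zang',za)
    for ph in phis:
        a=np.radians(ph); c=piv+r*np.array([np.cos(a),np.sin(a)])+lead*np.array([np.sin(a),-np.cos(a)])
        d=R0.T@(np.r_[c,z]-s['tool_pos'])*10
        print(ph,d.round(3),'spin',round(-((ph-90)-za)/90,3))
E
python3 - <<'E'
from arc import *
arc(range(142,90,-5),.004)
p,i,d=grab('wrist'); cv2.imwrite('pics/w7.png',i[:,:,::-1])
E
```

```text
t 9.7 pos [ 0.4911 -0.0121  0.21  ] F [0.9639 0.1353 0.6813] w 0.0214 q [ -5.6  -2.4  88.1  -0.1  94.  -60.3]
zang 54.66349174980034
142 [0.05  0.015 0.072] spin 0.03
137 [0.05  0.004 0.15 ] spin 0.085
132 [ 0.05  -0.013  0.227] spin 0.141
127 [ 0.051 -0.037  0.301] spin 0.196
122 [ 0.051 -0.067  0.374] spin 0.252
117 [ 0.051 -0.104  0.443] spin 0.307
112 [ 0.051 -0.146  0.51 ] spin 0.363
107 [ 0.052 -0.195  0.572] spin 0.418
102 [ 0.052 -0.248  0.63 ] spin 0.474
97 [ 0.053 -0.306  0.682] spin 0.53
92 [ 0.053 -0.368  0.73 ] spin 0.585
```

View pics/w7.png

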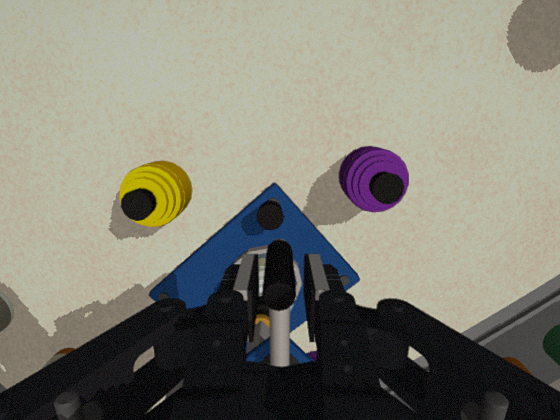

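Call:
arm_command(
  increments=[
    {"xyz":[0.03,0.015,0.07],"spin":0.03},
    {"xyz":[0.04,0.005,0.15],"spin":0.085},
    {"xyz":[0.04,-0.013,0.227],"spin":0.14},
    {"xyz":[0.04,-0.037,0.3],"spin":0.195},
    {"xyz":[0.04,-0.067,0.374],"spin":0.25},
    {"xyz":[0.04,-0.067,0.374],"spin":0.25},
  ],
)

```text
time_s: 10.35
tool_pos: [0.5187, 0.0149, 0.2063]
ee_rot: [-56.8, 89.6, -24.6]
wrist_force: [-0.3, -0.1, 0.4]
width: 0.021
```

```bash
python3 - <<'E'
from arc import *
arc(range(117,60,-5),.004)
p,i,d=grab('wrist'); cv2.imwrite('pics/w8.png',i[:,:,::-1])
E
```

```text
t 10.35 pos [0.5187 0.0149 0.2063] F [-0.3117 -0.0856  0.4497] w 0.021 q [ -2.4   2.2  83.9  -0.2  93.5 -34.5]
zang 32.15539655105984
117 [ 0.013 -0.009  0.073] spin 0.057
112 [ 0.013 -0.023  0.15 ] spin 0.113
107 [ 0.014 -0.043  0.226] spin 0.168
102 [ 0.014 -0.07   0.3  ] spin 0.224
97 [ 0.015 -0.104  0.371] spin 0.28
92 [ 0.015 -0.143  0.439] spin 0.335
87 [ 0.016 -0.189  0.503] spin 0.391
82 [ 0.016 -0.239  0.563] spin 0.446
77 [ 0.017 -0.295  0.619] spin 0.502
72 [ 0.017 -0.355  0.669] spin 0.557
67 [ 0.018 -0.42   0.714] spin 0.613
62 [ 0.018 -0.488  0.753] spin 0.668
```

View pics/w8.png

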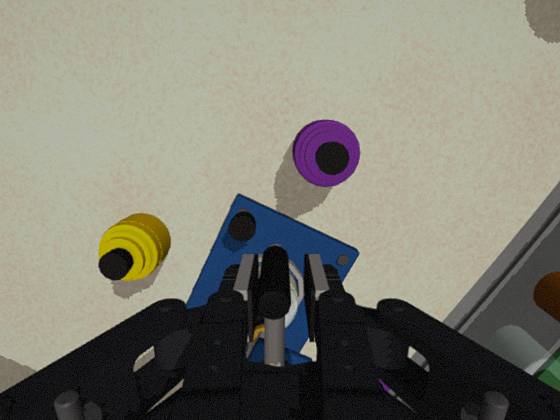

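Lever follows, held by the left pad. Continue.

Call:
arm_command(
  increments=[
    {"xyz":[0.01,-0.009,0.073],"spin":0.057},
    {"xyz":[0.01,-0.023,0.15],"spin":0.113},
    {"xyz":[0.01,-0.043,0.226],"spin":0.168},
    {"xyz":[0.01,-0.07,0.3],"spin":0.224},
    {"xyz":[0.01,-0.104,0.371],"spin":0.28},
    {"xyz":[0.01,-0.143,0.439],"spin":0.335},
    {"xyz":[0.01,-0.189,0.503],"spin":0.39},
    {"xyz":[0.01,-0.239,0.563],"spin":0.446},
    {"xyz":[0.01,-0.239,0.563],"spin":0.446},
  ],
)

```text
time_s: 11.3
tool_pos: [0.5789, 0.0243, 0.2055]
ee_rot: [-18.4, 89.6, -26.1]
wrist_force: [1.1, -0.2, 0.2]
width: 0.0212
```

```bash
python3 - <<'E'
from arc import *
arc([80,78,76,74,72,70,68,66],.004)
p,i,d=grab('wrist'); cv2.imwrite('pics/w9.png',i[:,:,::-1])
E
```

```text
t 11.3 pos [0.5789 0.0243 0.2055] F [ 1.0552 -0.1796  0.2199] w 0.0212 q [-1.2 12.  73.4 -0.2 94.3  6.6]
zang -7.781813456283626
80 [0.006 0.001 0.033] spin 0.025
78 [ 0.006 -0.002  0.064] spin 0.047
76 [ 0.006 -0.007  0.096] spin 0.069
74 [ 0.006 -0.012  0.127] spin 0.091
72 [ 0.006 -0.018  0.157] spin 0.114
70 [ 0.007 -0.026  0.188] spin 0.136
68 [ 0.007 -0.034  0.218] spin 0.158
66 [ 0.007 -0.044  0.248] spin 0.18
```

View pics/w9.png

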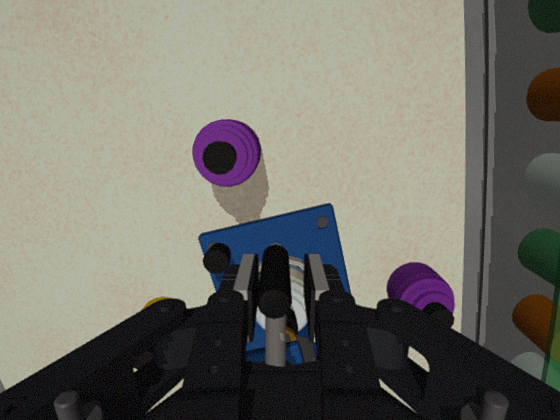

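Call:
arm_command(
  increments=[
    {"xyz":[0.005,0,0.033],"spin":0.025},
    {"xyz":[0.005,-0.002,0.064],"spin":0.047},
    {"xyz":[0.005,-0.007,0.096],"spin":0.07},
    {"xyz":[0.005,-0.012,0.127],"spin":0.09},
    {"xyz":[0.005,-0.018,0.157],"spin":0.114},
    {"xyz":[0.005,-0.026,0.188],"spin":0.136},
  ],
)

```text
time_s: 11.95
tool_pos: [0.5969, 0.0191, 0.2057]
ee_rot: [-5.8, 89.6, -25.6]
wrist_force: [-3.3, 0.7, 1.7]
width: 0.0216
```

```bash
python3 - <<'E'
from arc import *
arc([70,69,68,67,66],.004)
E
```

```text
t 11.95 pos [0.5969 0.0191 0.2057] F [-3.285   0.7375  1.6952] w 0.0216 q [-1.6 14.9 70.  -0.2 94.7 18.2]
zang -19.872549037038294
70 [0.007 0.002 0.002] spin 0.001
69 [0.007 0.001 0.018] spin 0.013
68 [ 0.007 -0.     0.034] spin 0.024
67 [ 0.007 -0.001  0.049] spin 0.035
66 [ 0.007 -0.003  0.065] spin 0.046
```

Call:
arm_command(
  increments=[
    {"xyz":[0,0,0.015],"spin":0.01},
    {"xyz":[0,0,0.03],"spin":0.02},
    {"xyz":[0,0,0.03],"spin":0.02},
  ],
)

```text
time_s: 12.25
tool_pos: [0.5978, 0.0185, 0.2055]
ee_rot: [-39.7, 89.9, -61.3]
wrist_force: [-12.6, 1.8, 3.7]
width: 0.0212
```

Call:
arm_command(
  increments=[
    {"xyz":[0,0,0.02],"spin":0.01},
    {"xyz":[0,0,0.03],"spin":0.02},
    {"xyz":[0,0,0.03],"spin":0.02},
  ],
)

```text
time_s: 12.55
tool_pos: [0.5978, 0.0182, 0.2054]
ee_rot: [-148.8, 89.6, -172.0]
wrist_force: [-18.2, 4.6, 4.8]
width: 0.0213
```

Call:
arm_command(
  increments=[
    {"xyz":[0,0,-0.03],"spin":0},
    {"xyz":[0,0,-0.03],"spin":0},
    {"xyz":[0,0,-0.03],"spin":0},
  ],
  jaw=0.5,
)

```text
time_s: 12.85
tool_pos: [0.5953, 0.0193, 0.2056]
ee_rot: [-143.8, 89.7, -167.0]
wrist_force: [-0.7, 0.1, -0.5]
width: 0.0431
```

Call:
arm_command(
  increments=[
    {"xyz":[-0.2,0,0],"spin":0},
    {"xyz":[-0.6,0,0],"spin":0},
    {"xyz":[-0.9,0,0],"spin":0},
    {"xyz":[-0.9,0,0],"spin":0},
  ],
)

```text
time_s: 13.25
tool_pos: [0.5973, 0.0191, 0.3016]
ee_rot: [4.3, 89.7, -18.9]
wrist_force: [-0.4, 0.7, 1.0]
width: 0.0426
```

```bash
python3 - <<'E'
from h import *
import pickle
st()
D={}
for n in ['scene','side','wrist']:
    p,i,d=grab(n); D[n]=(p,i,d)
pickle.dump(D,open('d9.pkl','wb'))
cv2.imwrite('pics/e_sc.png',cv2.resize(D['scene'][1][165:295,170:310],None,fx=4.5,fy=4.5,interpolation=2)[:,:,::-1])
cv2.imwrite('pics/e_si.png',cv2.resize(D['side'][1][140:290,190:340],None,fx=4,fy=4,interpolation=2)[:,:,::-1])
cv2.imwrite('pics/e_w.png',D['wrist'][1][:,:,::-1])
E
```

```text
t 13.25 pos [0.5973 0.0191 0.3016] F [-0.4041  0.7341  0.9516] w 0.0426 q [ -1.7  14.6  59.5  -0.1 105.6  21.5]
```

View pics/e_sc.png

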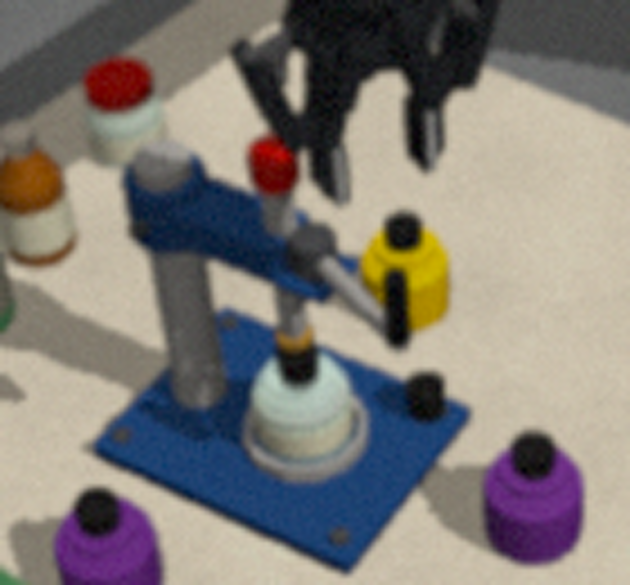

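View pics/e_si.png

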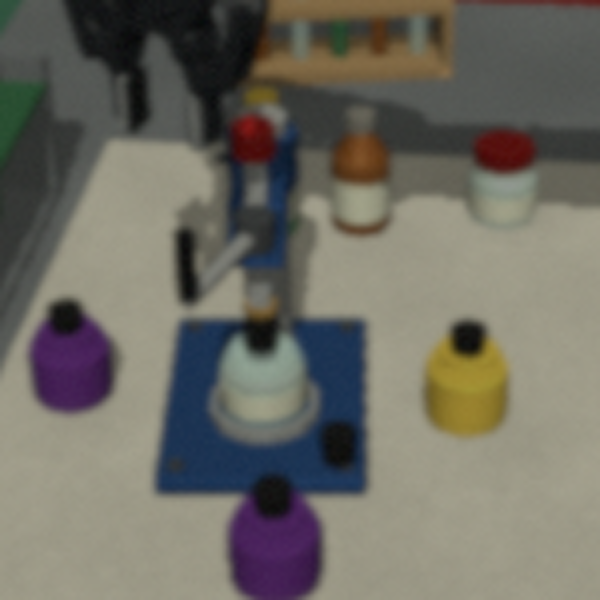

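View pics/e_w.png

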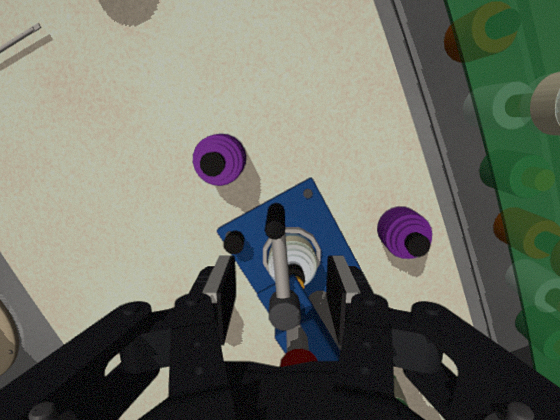

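```bash
python3 - <<'E'
from h import *
import pickle
D=pickle.load(open('d9.pkl','rb'))
P=[D['scene'][0],D['side'][0],D['wrist'][0]]
f=lambda x,y:((x+.5)/4.5-.5+170,(y+.5)/4.5-.5+165)
X=tri(P,[f(397,275),sb(184,233),(276,229)]); v=X[:2]-[.5626,-.064]; print('post',X,np.hypot(*v),np.degrees(np.arctan2(v[1],v[0])))
X=tri(P[:2],[f(272,148),sb(253,124)]); print('knob',X)
D0=pickle.load(open('s4.pkl','rb'))
# side-view knob vertical shift since before clamp
def red(i):
    h=i.astype(int); m=(h[...,0]>120)&(h[...,1]<60)&(h[...,2]<60); m[:140]=0;m[200:]=0;m[:,:240]=0;m[:,275:]=0
    ys,xs=np.nonzero(m); return len(ys),xs.mean(),ys.mean(),ys.max()
print(red(D0[1]),red(D['side'][1]))
E
```

```text
post [0.5925 0.0218 0.2348] 0.09080840326801745 70.78923779445405
knob [ 0.565  -0.0869  0.2538]
(54, np.float64(252.75925925925927), np.float64(172.64814814814815), np.int64(178)) (2, np.float64(251.5), np.float64(171.0), np.int64(171))
```

```bash
python3 - <<'E'
from h import *
st(); print(job_done())
E
```

```text
t 13.4 pos [0.5959 0.0192 0.2946] F [ 0.3661  0.0877 -0.7421] w 0.0425 q [ -1.7  14.8  60.   -0.1 105.5  21.5]
the job is handed in; nothing more can be done
None
```

I set the depth stop to the reference jar, locked it and handed the job in at 13.4 s of the 51 s allowed.

- **Setting the rod:** I pushed the knob down with shut fingers. The foot met the stopper with the knob top at about 255.5 mm, and I stopped at about 254.3 mm. The wrist force was then about 8 N, of which about 3.5 N is needed just to slide the rod, so the foot bears on the stopper with about 4.5 to 5 N. No reading went above 9.1 N.
- **Locking:** I lifted clear and swung the lever round by its post until it would not move further under a 19 N push. Then I backed off, opened the fingers and raised the gripper clear.

**Last checks:**
- The cameras put the post at 70.8° in the world frame; I expected about 70° at the stop, from the stand's measured turn of about 6°.
- The knob top measured 253.8 mm, which matches its pre-lock height within the cameras' accuracy of about 2 mm.
- In the pictures, the jar and spare stopper stand where they were, as do the look-alikes and bottles in view. I did not check the mugs and the screwdriver again, but the arm never went near them.
- The wrist force was back to noise level, so the robot was touching nothing.
- One check failed: comparing the red knob's position before and after locking by colour gave nothing usable, because the gripper's shadow lay on the knob. The evidence that locking did not shift the rod is the camera measurement above. I had no force reading on the foot after locking.

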